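# Lock a belt tensioner in its service position

## Task

A spring-loaded belt tensioner is clamped in the vise with its plunger up. Press the plunger in to its stop by the flat button on its top and, still holding it down, slide the steel lock plate fully across by its thumb pin so that it traps the plunger, then let go and move away. Press and push gently, by feel: ram neither part against its stop, and leave the other things on the bench where they are.

Things in the scene. Friction and masses are not known exactly. Their poses are not given: they have to be found in the camera images.
- tensioner: Fixed aluminium belt tensioner, 52 x 107 x 72 mm (x, y, z), bolt-hole ears at its +y and -y ends, clamped upright in the jaws of a blue drill-press vise (jaws 100 mm wide, tops 28 to 34 mm below its flat top). Origin: on the plunger's axis, at the underside. z up; +y (level, along the jaws) is the way the lock plate slides to lock.
- deck (a point): Point on the plunger's axis at the tensioner's flat top, 72 mm above its origin; same axes. Two steel gibs along y, 64 mm long, 7 mm high, at x = -21 to -14 mm and +22 to +29 mm, guide the lock plate. Above them stand only the plunger and the thumb pin.
- neck (a point): On the plunger's axis, half-way up its neck (12 mm wide, 5.8 mm high). Steel plunger, 20 mm diameter; over the neck a collar, over that, on a threaded stud, a flat thrust button of 20 mm diameter, to be pressed. The button is set differently on each unit: free, its top is 23 to 31 mm above the flat top (9 to 17 mm above this point), which is not tracked: find it by touch or sight.
- plunger (a joint): How far the plunger is pressed in: 0 free, 0.0125 m on its stop, a solid but easily bruised seat: keep the press under 30 N. Spring 4 N at the start, 11 N at the stop. It may be pressed off centre. The plate enters its neck only in the last 1.8 mm before the stop. Let go, it springs up again; trapped, it rises about 2 mm until its shank bears on the plate, at about 0.0105 m.
- thumb_pin (a point): Top centre of the thumb pin on the lock plate: upright plain steel, 9 mm diameter, top 22.5 mm above the flat top. Moves with the plate; at joint 0 it is at x = +17, y = +7.5 mm from the plunger's axis (tensioner's axes), 2.5 mm clear of the button's side. One thumb or shut fingers laid on the button's -y part and reaching to x = +17 mm can hold it down and, sliding to +y, push the pin.
- lock_plate (a joint): Slide of the lock plate, a dark 3 mm steel plate with a keyhole slot on the flat top. Starts at -0.003 to 0 m (unlocked), grows towards the tensioner's +y; 0.012 m is its solid end stop, fully locked, narrow slot round the plunger's neck. Slides with about 2 N (never push it with over 20 N), stays where left. With the plunger not down, its shank blocks it at about 0.0015 m.
- pulley: Loose bystander: dark steel belt pulley lying flat, 66 mm diameter, 26 mm high; origin at the centre of its underside.
- wrench: Loose bystander: steel wrench lying flat, 170 mm long; origin about its middle.
- can: Loose bystander: upright aluminium can, 58 mm diameter, 150 mm high; origin at the centre of its underside.
- bearing: Loose bystander: steel bearing ring lying flat, 52 mm diameter, 15 mm high; origin at the centre of its underside.

How it is judged:
On the way, in this order (a step that is already met when the one before it is completed fails the run):
1. the plunger is pressed in before the lock plate is across (value of joint plunger above 0.0102 m and value of joint lock_plate below 0.01 m), for 0.05 s.
2. the lock plate is slid right across while the plunger is down (value of joint plunger above 0.0095 m and value of joint lock_plate above 0.0105 m), for 0.2 s.
At the end, for the whole second after the job is handed in: The plunger stays in by itself, at least 9.5 mm from free, held by the lock plate, which is within 1.5 mm of its end stop (all of step 2); the robot touches nothing.
It fails at once if the plunger is rammed: more than 30 N on it (contact force between plunger and anything else above 30 N).
It fails at once if the lock plate is forced: more than 20 N from the fingers or the arm (contact force between lock_plate and the fingers above 20 N or contact force between lock_plate and the arm above 20 N).
It fails at once if another thing on the bench is pushed more than 20 mm or knocked over (distance of any of pulley, wrench, can, bearing from where it was at the start of the episode above 0.02 m or angle between can's own z axis and vertical above 0.3 rad).
It also fails if it takes over 51 s, if anything falls off the work surface, if the arm or the gripper's body presses on something with over 40 N, if the wrist force passes 120 N, or if a joint passes its speed limit or range.

## Robot

A 7-joint arm with a two-finger parallel gripper is mounted at the origin on the work surface. World frame = base frame: x ahead of the robot, y to its left, z up, the work surface at z = 0. Lengths are in m, angles in rad, forces in N, time in s.
With the tool pointing down it reaches from about 0.4 to 0.925 m from the base axis. Payload 5.6 kg.
Tool frame: the origin (TCP) lies midway between the tips of the shut fingers; the grasp point (between the pads) lies 19 mm behind it; x points along the fingers, y is the direction in which the jaws open and shut, and the axes are right-handed (so a half turn about x gives the same grasp; the last joint's range is limited). The gripper opens to 85 mm and grips with 20 to 120 N. Pads are 22 mm wide; open, the fingers measure 114 mm over their backs; the gripper's body (76 mm by 85 mm) begins 54 mm behind the grasp point. The pads swing forward as they close: fully open they stand 13 mm farther back than shut.
Start: joints at [1.057, 0.468, -0.012, 1.603, 0.006, 1.071, -0.056], TCP at [0.295, -0.579, 0.231] pointing down, gripper open.
Joint ranges: [-2.53, 2.53], [-0.31, 2.02], [-1.57, 1.55], [0.28, 2.44], [-1.29, 4.43], [0.15, 1.84], [-2.92, 2.92]. Speed limits (rad/s): [2.57, 2.57, 3.14, 3.14, 3.14, 3.14, 3.14].

## Interface

Orientations are given as [roll, pitch, yaw] about the fixed x, y, z axes, in that order (R = Rz(yaw) Ry(pitch) Rx(roll)).
In Python, from station import state, grab_frame, camera_params, finish_job gives the robot as it stands.
- The arm moves only by the shell command python3 -m handwheel 'ROWS' [FORCE]. ROWS is JSON, one flat list of numbers, 7 for each row, row after row: the shift along the world's x, y, z in units of 0.4 m (1.0 is 0.4 m), then the turn, a rotation vector about the world's x, y, z in units of 2 rad (1.0 is 2 rad), then the closure in counts, from 0 (fully open) to 255 (shut). A call has 1 to 5 rows; each row is the pose to reach, as a shift and turn from the pose commanded when the call began; what a row does not reach only later rows make up. A row lasts 1/8 s, in which the tool goes at most 62.5 mm and 10.7 degrees, less where a joint would pass 70% of its speed; a pose out of reach is approached as far as the arm can. A call with a number of a shift or a turn outside -1 to 1 is refused whole. A call with a gripper value outside its range is refused whole. The fingers move at their own pace and stop on an object; FORCE is the grip in N (left out, the last holds). Time passes only in rows, so rows that repeat a pose let the fingers close. It gives the time, the measured TCP pose, the force and the opening at its end, in the units of the state.
- state(): the state, without advancing time (a new reading comes with each control period).
- grab_frame(name): name is "side" or "top" or "wrist"; returns the picture (400x640x3 uint8, red, green, blue); there is no depth.
- camera_params(name): a dict with "fx", "fy", "cx", "cy" (pixels), "D" ([k1, k2, p1, p2, k3] as OpenCV has them; the pictures are not rectified), "extrinsics" (4x4, takes a point from camera to world coordinates). Camera axes: x right, y down, z forward; pixel columns grow to the right and rows downward; lengths in m; the calibration is good to about 2 mm. A picture is of the moment at which its call begins: read the wrist's pose just before it. camera_params takes no time and is no camera call; for the wrist camera it gives the pose at the moment of the call.
- finish_job(): hands the job in, once; it reports no verdict.
The state is a dict: "time": time; "qpos": joint angles; "dq": joint speeds; "joint_torque": joint torques, N m; "tool_pos": TCP position; "orientation": TCP orientation; "force": force on the tool from outside, world axes, zero at the start; "torque": the same for the moment, N m; "finger_gap": finger opening in m.
Only numpy, scipy, OpenCV 4.12 (cv2) and the standard library are available. Lean on these libraries where they do the work, as an engineer would, in place of code of your own. Each camera call takes 0.05 s, during which the arm holds its last target.

## Working session

There is one attempt and no reset: what is moved stays moved. The work goes in short steps, Python scripts to look and compute and a shell command to move; the robot and the scene stay as the last step left them, time stands still between calls to the robot, and variables do not carry over. Pictures are saved under pics/ and viewed, and the job is handed in when it is done.

```bash
ls; mkdir -p pics; python3 - <<'E'
from station import *
import cv2,numpy as np
s=state();print(s)
for n in("side","top","wrist"):
    p=camera_params(n);print(n,p)
    cv2.imwrite(f"pics/{n}0.png",grab_frame(n)[:,:,::-1])
E
```

```text
pics
{'time': 0.0, 'qpos': array([ 1.05701035,  0.46838469, -0.01161571,  1.60366992,  0.00604339,
        1.07140117, -0.05634755]), 'dq': array([-0.00087839, -0.00039076, -0.00131064, -0.00018955, -0.00012551,
       -0.00010777,  0.00134015]), 'joint_torque': array([ 2.52774926e-04, -5.32389557e+01,  2.10159598e-02, -2.51302046e+01,
        1.12970985e-02,  7.87149154e-03, -2.46053503e-06]), 'tool_pos': array([ 0.29450116, -0.57880168,  0.23031432]), 'orientation': array([-1.48369507,  1.56896705,  2.12860462]), 'force': array([ 0.47884458, -0.23727982,  0.69449009]), 'torque': array([-0.02146213, -0.03765031, -0.03090391]), 'finger_gap': 0.08569784115041679}
side {'fx': 500.6161107497575, 'fy': 500.6161107497575, 'cx': 324.1753000337852, 'cy': 198.53093803303472, 'D': array([-0.00384904,  0.        ,  0.        ,  0.        ,  0.        ]), 'extrinsics': array([[ 0.99759596, -0.02285207,  0.06542233,  0.40328291],
       [-0.06635888, -0.58706669,  0.80681423, -1.14077763],
       [ 0.0199699 , -0.80921597, -0.5871718 ,  0.91771692],
       [ 0.        ,  0.        ,  0.        ,
[... 204 characters left out ...]
sics': array([[-0.04290368, -0.97160618,  0.23268155,  0.26902911],
       [-0.99907762,  0.04214027, -0.00825316, -0.02144809],
       [-0.00178644, -0.23282102, -0.97251796,  1.1842463 ],
       [ 0.        ,  0.        ,  0.        ,  1.        ]])}
wrist {'fx': 329.6913465608983, 'fy': 329.6913465608983, 'cx': 317.85085372568125, 'cy': 199.94115753211773, 'D': array([-0.06173549,  0.        ,  0.        ,  0.        ,  0.        ]), 'extrinsics': array([[ 0.45316097, -0.85660496, -0.2467247 ,  0.35710926],
       [-0.89142666, -0.43605009, -0.12336462, -0.54648651],
       [-0.00190958,  0.27584101, -0.96120138,  0.37271424],
       [ 0.        ,  0.        ,  0.        ,  1.        ]])}
```

View pics/side0.png

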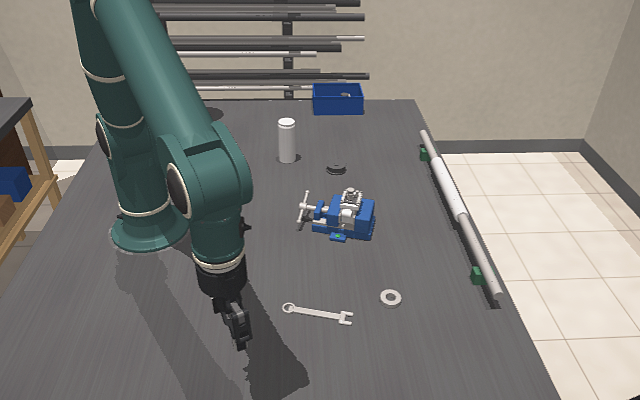

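View pics/top0.png

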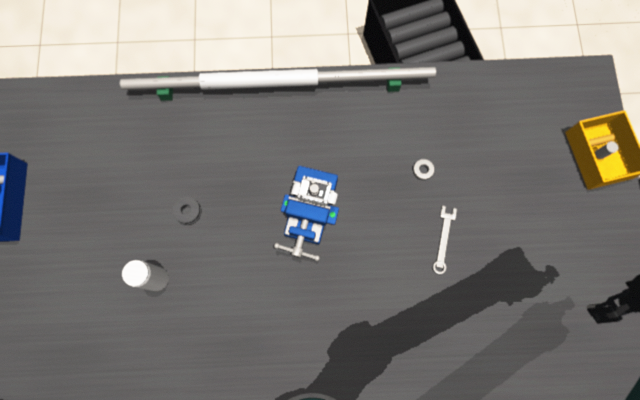

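View pics/wrist0.png

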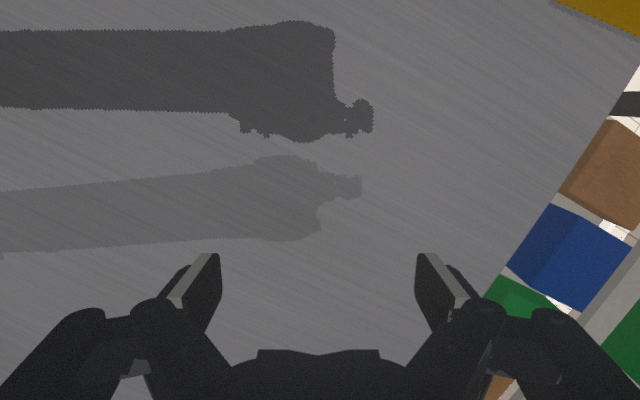

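The side view shows the vise and tensioner at about (350,210), the can at (287,140), the pulley at (336,168), the wrench at (318,313) and the bearing at (390,297). The top view shows the plunger near (315,188). I'll zoom in on both.

```bash
cat > h.py <<'E'
from station import *
import cv2,numpy as np
from scipy.spatial.transform import Rotation as Ro
def ray(p,uv):
    K=np.array([[p['fx'],0,p['cx']],[0,p['fy'],p['cy']],[0,0,1]])
    x=cv2.undistortPoints(np.array([[uv]],float),K,p['D'])[0,0]
    T=p['extrinsics'];return T[:3,3],T[:3,:3]@np.array([x[0],x[1],1])
def onz(p,uv,z):
    o,d=ray(p,uv);return o+d*(z-o[2])/d[2]
def tri(p1,u1,p2,u2):
    o1,d1=ray(p1,u1);o2,d2=ray(p2,u2)
    s=np.linalg.lstsq(np.c_[d1,-d2],o2-o1,rcond=None)[0]
    a=o1+s[0]*d1;b=o2+s[1]*d2;return (a+b)/2,np.linalg.norm(a-b)
def proj(p,X):
    T=np.linalg.inv(p['extrinsics']);K=np.array([[p['fx'],0,p['cx']],[0,p['fy'],p['cy']],[0,0,1]])
    return cv2.projectPoints(np.array([X],float),cv2.Rodrigues(T[:3,:3])[0],T[:3,3],K,p['D'])[0][0,0]
E
python3 - <<'E'
from h import *
a=cv2.imread('pics/side0.png')[180:250,290:390]
b=cv2.imread('pics/top0.png')[155:270,265:365]
cv2.imwrite('pics/sidez.png',cv2.resize(a,None,fx=8,fy=8,interpolation=cv2.INTER_CUBIC))
cv2.imwrite('pics/topz.png',cv2.resize(b,None,fx=5,fy=5,interpolation=cv2.INTER_CUBIC))
t=camera_params('top');print(onz(t,(315,188),.15),onz(t,(315,188),.2))
E
```

```text
[ 0.55806166 -0.03099843  0.15      ] [ 0.54408856 -0.03053672  0.2       ]
```

View pics/sidez.png

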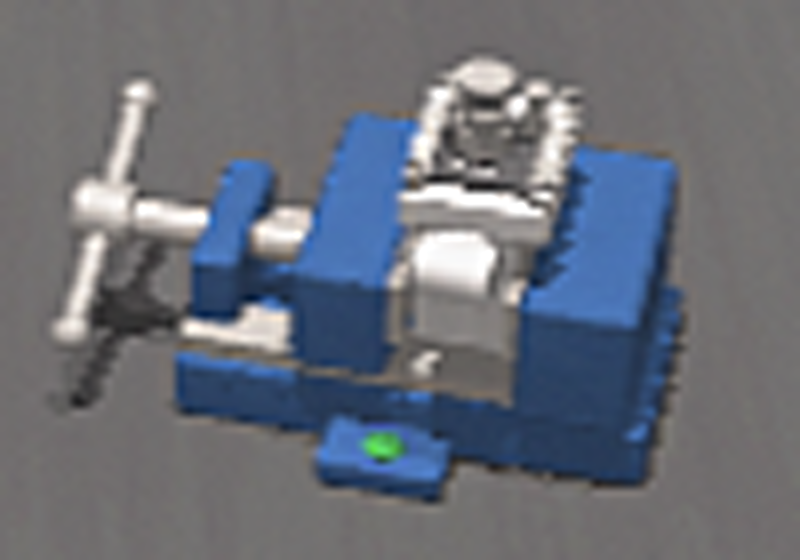

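View pics/topz.png

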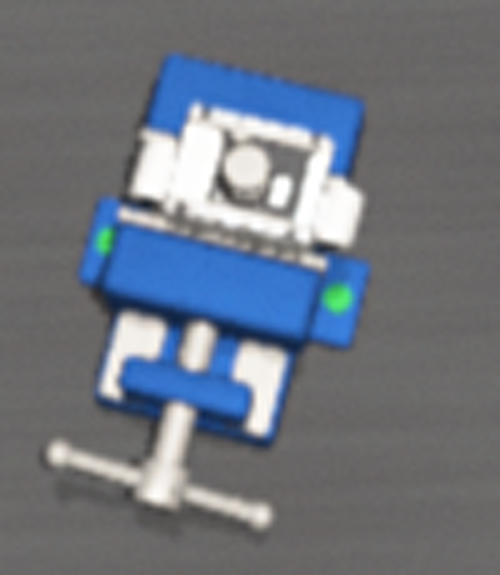

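```bash
python3 - <<'E'
from h import *
t=camera_params('top');s=camera_params('side')
print('button',tri(t,(314.2,188),s,(350.6,189.4)))
print('green',tri(t,(265+340/5,155+298/5),s,(290+383/8,180+445/8)))
print('can',onz(t,(140,275),.15),'jawdir',onz(t,(265+125/5,155+210/5),.12)-onz(t,(265+325/5,155+262/5),.12))
st=state();R=Ro.from_euler('xyz',st['orientation']).as_matrix();print(R)
E
```

```text
button (array([ 0.56349416, -0.02925107,  0.13703443]), np.float64(0.003338822809606275))
green (array([ 0.52880928, -0.07376486,  0.01116295]), np.float64(0.004183638709461552))
can [0.38307236 0.34745613 0.15      ] jawdir [0.02811024 0.08932337 0.        ]
[[-7.24576079e-04  4.53518149e-01 -8.91246747e-01]
 [ 1.13031913e-03 -8.91246040e-01 -4.53518708e-01]
 [-9.99999099e-01 -1.33600205e-03  1.33155323e-04]]
```

```bash
python3 -m handwheel '[0.067,0.137,0.04,0,0,-0.07,0, 0.134,0.274,0.08,0,0,-0.15,0, 0.2,0.41,0.12,0,0,-0.23,0, 0.268,0.548,0.15,0,0,-0.31,0, 0.335,0.687,0.175,0,0,-0.388,0]'
```

```text
time: 0.78
tool_pos: [0.4288, -0.3039, 0.3016]
orientation: [2.831, 1.57, -0.621]
force: [1.1, -0.8, 0.2]
finger_gap: 0.0854
```

```bash
python3 -m handwheel '[0.067,0.137,0,0,0,0,0, 0.134,0.274,0,0,0,0,0, 0.2,0.41,0,0,0,0,0, 0.268,0.548,0,0,0,0,0, 0.336,0.687,0,0,0,0,0]'; python3 - <<'E'
from h import *
p=camera_params('wrist');im=grab_frame('wrist');cv2.imwrite('pics/w1.png',im[:,:,::-1])
s=state();print(s['time'],s['tool_pos'],s['force']);print(p['extrinsics'],proj(p,s['tool_pos']))
np.save('w1.npy',p['extrinsics'])
E
```

```text
time: 1.4
tool_pos: [0.5631, -0.0293, 0.301]
orientation: [1.977, 1.571, -1.471]
force: [1.2, -0.0, 0.7]
finger_gap: 0.0855
1.45 [ 0.56569408 -0.01888872  0.30099306] [2.97863974 7.0521524  1.55870731]
[[-3.01350843e-01 -9.16509934e-01 -2.63053628e-01  6.29919552e-01]
 [-9.53513141e-01  2.89482603e-01  8.37407466e-02 -4.96609631e-02]
 [-5.99777092e-04  2.76060436e-01 -9.61140092e-01  4.43356362e-01]
 [ 0.00000000e+00  0.00000000e+00  0.00000000e+00  1.00000000e+00]] [297.01249932 259.85634103]
```

View pics/w1.png

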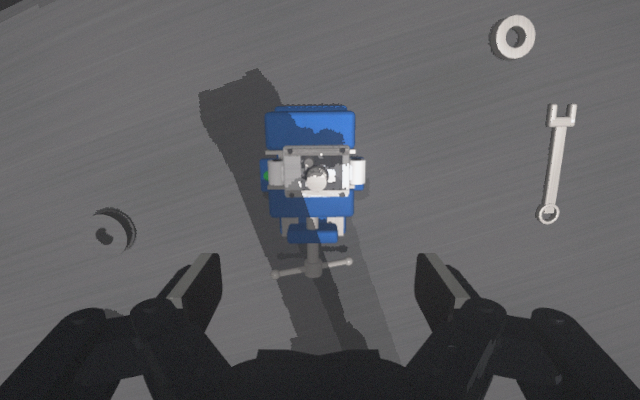

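```bash
python3 -m handwheel '[0,0,-0.12,0,0,0,0, 0,0,-0.24,0,0,0,0, 0,0,-0.24,0,0,0,0, 0,0,-0.24,0,0,0,0]'; python3 - <<'E'
from h import *
p=camera_params('wrist');im=grab_frame('wrist');cv2.imwrite('pics/w2.png',im[:,:,::-1])
s=state();print(s['time'],s['tool_pos'],s['force']);print(proj(p,s['tool_pos']))
import pickle;pickle.dump(p,open('w2.pkl','wb'))
c=im[100:270,200:430,::-1];cv2.imwrite('pics/w2z.png',cv2.resize(c,None,fx=3.4,fy=3.4,interpolation=cv2.INTER_CUBIC))
E
```

```text
time: 1.95
tool_pos: [0.5636, -0.0311, 0.2066]
orientation: [-2.838, 1.569, -0.002]
force: [-0.2, -0.1, 0.4]
finger_gap: 0.0855
2.0 [ 0.56402719 -0.03108298  0.20728222] [ 0.64508644 -1.19007268  0.4443271 ]
[319.29646352 258.46836518]
```

View pics/w2z.png

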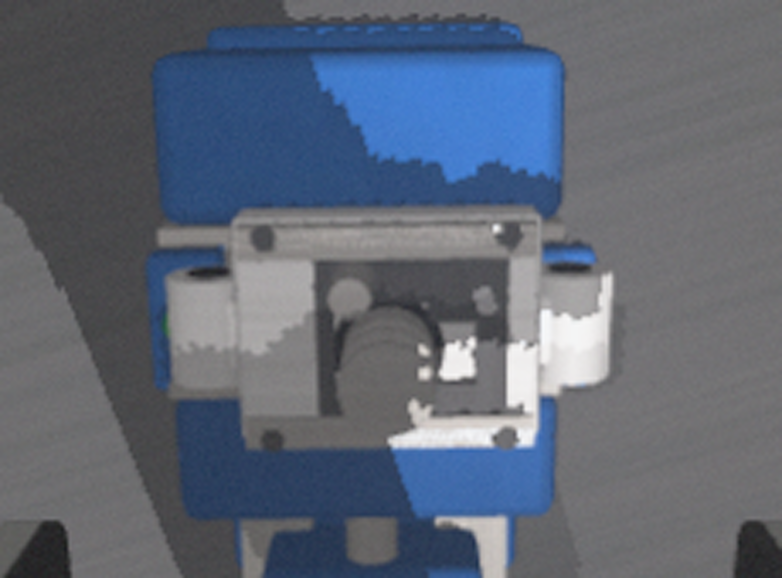

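```bash
python3 - <<'E'
from h import *
im=cv2.imread('pics/w2.png')[150:240,260:370]
im=cv2.resize(im,None,fx=7,fy=7,interpolation=cv2.INTER_CUBIC)
im=(255*(im/255.)**0.5).astype(np.uint8)
cv2.imwrite('pics/w2zz.png',im[:600])
E
```

```text
(no output)
```

View pics/w2zz.png

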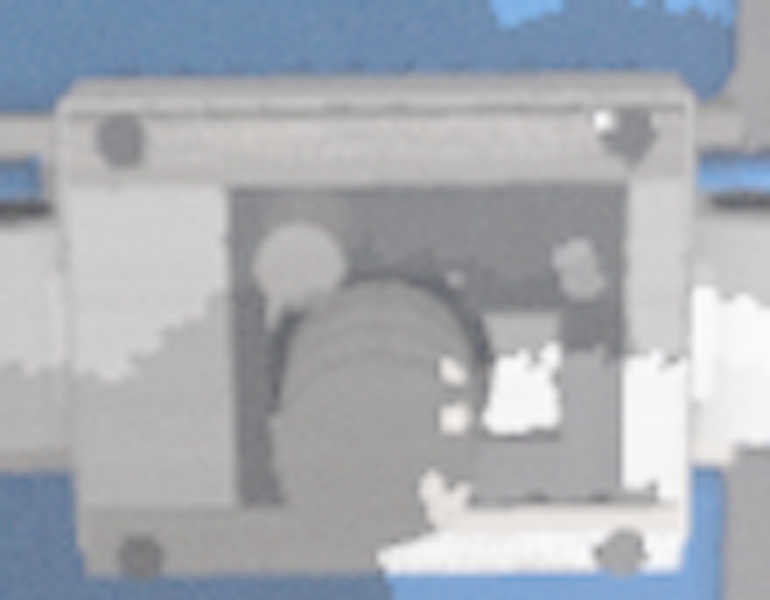

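```bash
python3 - <<'E'
from h import *
import pickle
w=pickle.load(open('w2.pkl','rb'));t=camera_params('top');s=camera_params('side')
f=lambda u,v:(260+u/7,150+v/7)
# gib outer line direction (upper gib front edge v~187 inner; lower gib)
for zd in (.105,.11,.115):
    a=onz(w,f(65,105),zd+.007);b=onz(w,f(690,105),zd+.007);c=onz(w,f(80,572),zd+.007);d=onz(w,f(688,572),zd+.007)
    y=(a-b);L=np.linalg.norm(y);y/=L;x=np.array([y[1],-y[0],0])
    print(zd,'len',L,np.linalg.norm(c-d),'wid(50)',(a-c)@x,'ang',np.degrees(np.arctan2(y[1],y[0])), np.degrees(np.arctan2(*(c-d)[1::-1])))
    pin=onz(w,f(300,260),zd+.0225)
    axg=(a+b)/2-29e-3*x; axg2=(c+d)/2+21e-3*x
    print(' pin',pin,'axis from gibs',axg,axg2)
    for h in (.023,.027,.031):
        B=onz(w,f(374,456),zd+h);print('  h',h,B,'pin rel',(pin-B)@x,(pin-B)@y)
print(tri(w,f(374,456),t,(314.2,188)),tri(w,f(374,456),s,(350.6,189.4)))
E
```

```text
0.105 len 0.06492805599528148 0.06690458524020686 wid(50) 0.05189130214590852 ang 72.478348306134 72.51212621500532
 pin [ 0.58185622 -0.02500548  0.1275    ] axis from gibs [ 0.56415537 -0.02726258  0.112     ] [ 0.56220736 -0.02721624  0.112     ]
  h 0.023 [ 0.56038493 -0.02581991  0.128     ] pin rel 0.02022989248146586 0.007240921925597135
  h 0.027 [ 0.56164705 -0.02628384  0.132     ] pin rel 0.018886655172035555 0.00730334079099327
  h 0.031 [ 0.56290918 -0.02674777  0.136     ] pin rel 0.017543417862605354 0.007365759656389443
0.11 len 0.06355875791073613 0.06549360320767263 wid(50) 0.050796942249500744 ang 72.47834830613394 72.51212621500535
 pin [ 0.58294582 -0.02560246  0.1325    ] axis from gibs [ 0.56496382 -0.02758879  0.117     ] [ 0.56406244 -0.0278609   0.117     ]
  h 0.023 [ 0.56196258 -0.02639982  0.133     ] pin rel 0.019769622590261986 0.007077708852505358
  h 0.027 [ 0.56322471 -0.02686375  0.137     ] pin rel 0.01842638528083168 0.007140127717901495
  h 0.031 [ 0.56448683 -0.02732767  0.141     ] pin rel 0.017083147971401376 0.007202546583297625
0.115 len 0.062189459826190736 0.06408262117513838 wid(50) 0.04970258235309286 ang 72.47834830613397 72.51212621500538
 pin [ 0.58403542 -0.02619944  0.1375    ] axis from gibs [ 0.56577227 -0.02791501  0.122     ] [ 0.56591752 -0.02850556  0.122     ]
  h 0.023 [ 0.56354024 -0.02697973  0.138     ] pin rel 0.01930935269905802 0.006914495779413521
  h 0.027 [ 0.56480236 -0.02744366  0.142     ] pin rel 0.017966115389627717 0.006976914644809655
  h 0.031 [ 0.56606449 -0.02790758  0.146     ] pin rel 0.01662287808019741 0.00703933351020579
(array([ 0.56249104, -0.0280179 ,  0.13547821]), np.float64(0.0027054915048014714)) (array([ 0.56429871, -0.02729103,  0.13681637]), np.float64(0.0023083231228990717))
```

```bash
python3 -m handwheel '[0,0,0,0,0,0,255, 0,0,0,0,0,0,255, 0,0,0,0,0,0,255, 0,0,0,0,0,0,255, 0,0,0,0,0,0,255]' 60; python3 - <<'E'
from h import *
import pickle
s=state();p=camera_params('wrist');im=grab_frame('wrist');cv2.imwrite('pics/w3.png',im[:,:,::-1])
pickle.dump(p,open('w3.pkl','wb'))
print(s['time'],s['tool_pos'],s['force'],s['finger_gap'],proj(p,s['tool_pos']))
q=camera_params('side');g=grab_frame('side');print(proj(q,s['tool_pos']))
c=g[120:250,280:420,::-1];cv2.imwrite('pics/s3.png',cv2.resize(c,None,fx=4.5,fy=4.5,interpolation=cv2.INTER_CUBIC)[:600])
R=Ro.from_euler('xyz',s['orientation']).as_matrix();print(R.round(3))
E
```

```text
time: 2.62
tool_pos: [0.5626, -0.031, 0.205]
orientation: [0.551, 1.571, -2.896]
force: [-0.2, -0.2, -0.3]
finger_gap: 0.0001
2.625 [ 0.5625609  -0.0309525   0.20504413] [-0.17782361 -0.23107326 -0.30085695] 7.590343035082386e-05 [319.59425078 258.66876522]
[351.02036924 168.86639736]
[[-0.    -0.301 -0.954]
 [-0.    -0.954  0.301]
 [-1.     0.     0.   ]]
```

View pics/w3.png

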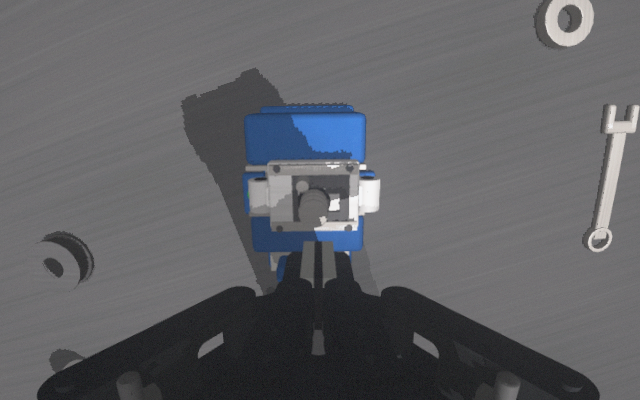

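View pics/s3.png

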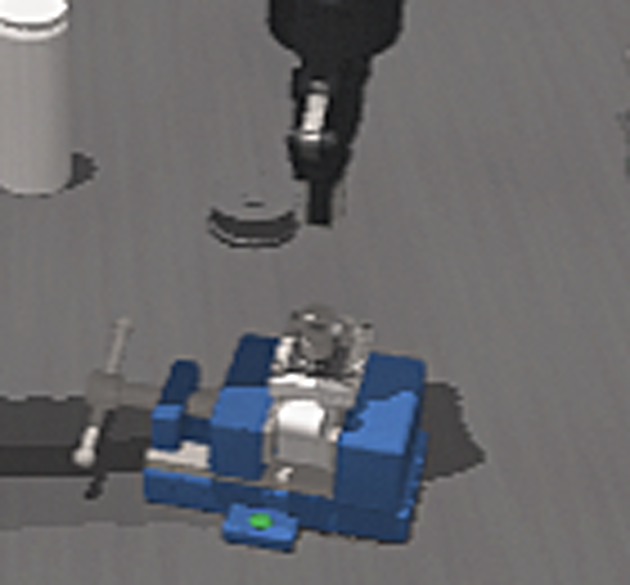

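```bash
python3 - <<'E'
from h import *
im=cv2.imread('pics/w3.png')[225:300,270:370]
im=cv2.resize(im,None,fx=7,fy=7,interpolation=cv2.INTER_CUBIC)
cv2.imwrite('pics/w3z.png',(255*(im/255.)**0.5).astype(np.uint8))
import pickle
p=pickle.load(open('w3.pkl','rb'));T=np.array([.56256,-.03095,.20504]);y=np.array([.301,.954,0]);x=np.array([.954,-.301,0])
for dx in(-11,0,11):
  for dy in (-8,0,8): print(dx,dy,(proj(p,T+dx*1e-3*x+dy*1e-3*y)-[270,225])*7)
E
```

```text
-11 -8 [462.52100373 379.93273505]
-11 0 [346.88466481 379.99811293]
-11 8 [231.24580497 379.88938626]
0 -8 [465.20960816 235.63008705]
0 0 [347.12825471 235.67574321]
0 8 [229.04412285 235.58768605]
11 -8 [467.94429467  84.95597277]
11 0 [347.37583045  84.97920954]
11 8 [226.80429019  84.91445519]
```

View pics/w3z.png

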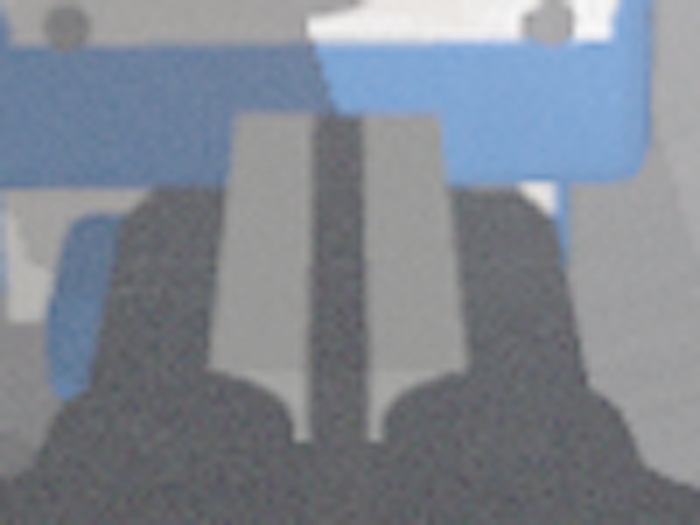

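The wrist view shows the shut tips about 13.8 mm thick along y. In w2z, the pin top is up-left of the button at (350,300), and the narrow slot is to the right at (458,355). So +y is image-left, at yaw 72.5°. Next I'll hover over the button's −y part.

```bash
python3 -m handwheel '[0.0215,-0.013,-0.04,0,0,0,255, 0.0215,-0.013,-0.09,0,0,0,255, 0.0215,-0.013,-0.13,0,0,0,255, 0.0215,-0.013,-0.13,0,0,0,255,0.0215,-0.013,-0.13,0,0,0,255]'; python3 - <<'E'
from h import *
import pickle
s=state();p=camera_params('wrist');im=grab_frame('wrist')[:,:,::-1]
pickle.dump(p,open('w4.pkl','wb'));cv2.imwrite('pics/w4.png',im)
T=s['tool_pos'];print(s['time'],T,s['force'],proj(p,T))
im=cv2.resize(im[160:300,250:400],None,fx=4.2,fy=4.2,interpolation=cv2.INTER_CUBIC)
cv2.imwrite('pics/w4z.png',(255*(im/255.)**0.5).astype(np.uint8))
E
```

```text
time: 3.35
tool_pos: [0.5716, -0.0361, 0.1532]
orientation: [-2.63, 1.57, 0.206]
force: [-0.4, -1.0, 0.8]
finger_gap: -0.0002
3.35 [ 0.57159077 -0.03610064  0.15323598] [-0.37848139 -0.97558822  0.84468091] [319.52782758 258.64911414]
```

View pics/w4z.png

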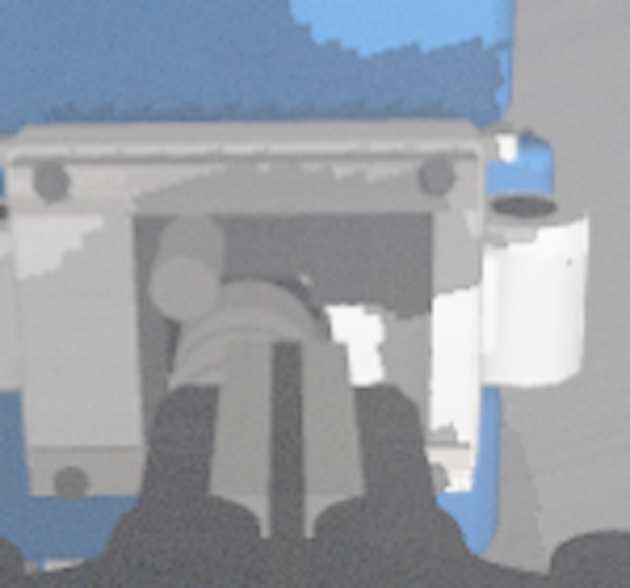

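```bash
python3 - <<'E'
from h import *
import pickle
p=pickle.load(open('w4.pkl','rb'));w=pickle.load(open('w2.pkl','rb'))
T=np.array([.57159,-.03610,.15324]);y=np.array([.301,.954,0]);x=np.array([.954,-.301,0])
f=lambda u,v:(250+u/4.2,160+v/4.2)
P,e=tri(p,f(185,288),w,(260+300/7,150+260/7));print('pin',P,e,(P-T)@x,(P-T)@y)
for z in(.1325,.1345,.1365):
  P=onz(p,f(185,288),z);print(z,P,(P-T)@x,(P-T)@y)
for u in(227,352):
  P=onz(p,f(u,340),T[2]);print('tip',(P-T)@x,(P-T)@y)
E
```

```text
pin [ 0.58347995 -0.02596275  0.13508552] 0.00011866499388928343 0.00829170050020608 0.013249811856952124
0.1325 [ 0.58256596 -0.02552352  0.1325    ] 0.007287544128570568 0.013393722503875606
0.1345 [ 0.58325027 -0.02590318  0.1345    ] 0.008054658073569096 0.01323751266249727
0.1365 [ 0.58393459 -0.02628283  0.1365    ] 0.00882177201856762 0.013081302821118941
tip 0.009078130506163067 0.007234493261521611
tip 0.009083417025300035 -0.00664855776716499
```

```bash
python3 -m handwheel '[0.0024,-0.0008,-0.005,0,0,0,255, 0.0024,-0.0008,-0.01,0,0,0,255, 0.0024,-0.0008,-0.015,0,0,0,255, 0.0024,-0.0008,-0.02,0,0,0,255]'; python3 -m handwheel '[0,0,-0.0025,0,0,0,255]';  python3 -m handwheel '[0,0,-0.0025,0,0,0,255]';python3 -m handwheel '[0,0,-0.0025,0,0,0,255]';python3 -m handwheel '[0,0,-0.0025,0,0,0,255]'
```

```text
time: 3.9
tool_pos: [0.5721, -0.0365, 0.145]
orientation: [1.025, 1.571, -2.422]
force: [0.4, -0.0, -0.5]
finger_gap: 0.0003
time: 4.03
tool_pos: [0.5721, -0.0365, 0.1439]
orientation: [0.383, 1.571, -3.064]
force: [-0.0, -0.9, 0.3]
finger_gap: -0.0002
time: 4.15
tool_pos: [0.5722, -0.0365, 0.143]
orientation: [0.405, 1.571, -3.042]
force: [-0.3, -0.1, -0.8]
finger_gap: -0.0001
time: 4.28
tool_pos: [0.5722, -0.0365, 0.142]
orientation: [2.591, 1.571, -0.856]
force: [0.8, -0.3, 0.2]
finger_gap: -0.0002
time: 4.4
tool_pos: [0.5722, -0.0365, 0.141]
orientation: [0.692, 1.571, -2.755]
force: [0.4, -0.6, 0.2]
finger_gap: -0.0001
```

```bash
for i in 1 2 3 ; do python3 -m handwheel '[0,0,-0.0025,0,0,0,255]' | grep -E 'pos|force'; done
```

```text
tool_pos: [0.5723, -0.0365, 0.1402]
force: [-0.4, 0.0, 4.4]
tool_pos: [0.5723, -0.0365, 0.1395]
force: [-0.9, 0.4, 4.4]
tool_pos: [0.5723, -0.0365, 0.1385]
force: [-1.2, 0.3, 4.7]
```

Contact came at z≈0.1405 with 4.4 N, so the stop should be near 0.128. I'll continue.

```bash
for i in 1 2; do python3 -m handwheel '[0,0,-0.0025,0,0,0,255,0,0,-0.005,0,0,0,255,0,0,-0.0075,0,0,0,255,0,0,-0.01,0,0,0,255]' | grep -E 'pos|force'; done; python3 -m handwheel '[0,0,0,0,0,0,255]'
```

```text
tool_pos: [0.5724, -0.0365, 0.1346]
force: [-2.2, 0.1, 7.0]
tool_pos: [0.5725, -0.0365, 0.1309]
force: [-2.6, -0.9, 9.0]
time: 5.9
tool_pos: [0.5724, -0.0365, 0.1308]
orientation: [-3.138, 1.57, -0.302]
force: [-2.1, -0.2, 8.2]
finger_gap: 0.0001
```

```bash
for i in 1 2 3 4 5 6; do python3 -m handwheel '[0,0,-0.00125,0,0,0,255]' | grep -E 'pos|force'; done
```

```text
tool_pos: [0.5725, -0.0365, 0.1305]
force: [-2.3, -0.3, 9.3]
tool_pos: [0.5725, -0.0365, 0.13]
force: [-1.1, -0.7, 9.3]
tool_pos: [0.5725, -0.0365, 0.1296]
force: [-3.2, 0.4, 10.1]
tool_pos: [0.5725, -0.0365, 0.1291]
force: [-2.8, -0.4, 9.9]
tool_pos: [0.5725, -0.0365, 0.1287]
force: [-2.5, 0.3, 10.1]
tool_pos: [0.5725, -0.0365, 0.1282]
force: [-3.6, -0.1, 10.5]
```

```bash
for i in 1 2 ; do python3 -m handwheel '[0,0,-0.0008,0,0,0,255]' | grep -E 'pos|force'; done; python3 -m handwheel '[0,0,0,0,0,0,255]'
```

```text
tool_pos: [0.5725, -0.0365, 0.1279]
force: [-3.3, -1.1, 11.1]
tool_pos: [0.5725, -0.0365, 0.1277]
force: [-4.2, -0.4, 12.1]
time: 7.02
tool_pos: [0.5725, -0.0365, 0.1277]
orientation: [-3.109, 1.57, -0.272]
force: [-2.9, 0.4, 10.6]
finger_gap: 0.0
```

```bash
for i in 1 2 ; do python3 -m handwheel '[0,0,-0.0008,0,0,0,255]' | grep -E 'pos|force'; done; python3 -m handwheel '[0,0,0,0,0,0,255]'| grep -E 'pos|force'
```

```text
tool_pos: [0.5726, -0.0365, 0.1276]
force: [-4.0, -0.7, 14.5]
tool_pos: [0.5727, -0.0365, 0.1276]
force: [-5.4, 0.4, 16.7]
tool_pos: [0.5726, -0.0365, 0.1276]
force: [-4.6, 0.2, 15.3]
```

On the stop: 15.5 N at z=0.1276. Now I'll slide along (0.301, 0.954) in 0.5 to 1 mm steps.

```bash
for i in 1 2 3 4; do python3 -m handwheel '[0.0004,0.0012,0,0,0,0,255]' | grep -E 'pos|force'; done
```

```text
tool_pos: [0.5727, -0.0364, 0.1276]
force: [-5.3, -1.3, 15.8]
tool_pos: [0.5727, -0.0363, 0.1276]
force: [-5.9, -2.9, 16.6]
tool_pos: [0.5727, -0.0362, 0.1276]
force: [-5.8, -2.3, 15.5]
tool_pos: [0.5728, -0.0361, 0.1276]
force: [-6.4, -3.4, 16.4]
```

```bash
for i in 1 2 3 4; do python3 -m handwheel '[0.0004,0.0012,0,0,0,0,255]' | grep -E 'pos|force'; done
```

```text
tool_pos: [0.5728, -0.0361, 0.1276]
force: [-6.2, -5.2, 16.2]
tool_pos: [0.5729, -0.036, 0.1276]
force: [-7.2, -4.8, 16.1]
tool_pos: [0.5729, -0.0359, 0.1276]
force: [-6.7, -5.8, 17.7]
tool_pos: [0.5729, -0.0358, 0.1276]
force: [-6.5, -6.5, 17.5]
```

```bash
python3 -m handwheel '[0,0,0.001,0,0,0,255]' | grep -E 'pos|force'; for i in 1 2 3 ; do python3 -m handwheel '[0.0002,0.0012,0,0,0,0,255]' | grep -E 'pos|force'; done
```

```text
tool_pos: [0.5728, -0.0358, 0.1277]
force: [-6.8, -5.4, 13.5]
tool_pos: [0.5729, -0.0357, 0.1276]
force: [-6.9, -7.9, 16.3]
tool_pos: [0.5729, -0.0356, 0.1276]
force: [-7.6, -8.8, 16.0]
tool_pos: [0.5729, -0.0356, 0.1276]
force: [-7.4, -9.4, 16.4]
```

```bash
python3 - <<'E'
from h import *
import pickle
s=state();p=camera_params('wrist');im=grab_frame('wrist')[:,:,::-1]
pickle.dump(p,open('w5.pkl','wb'));cv2.imwrite('pics/w5.png',im)
T=s['tool_pos'];print(s['time'],T,s['force'],s['torque'],proj(p,T))
R=Ro.from_euler('xyz',s['orientation']).as_matrix();print(R.round(4))
im=cv2.resize(im[180:300,260:390],None,fx=5,fy=5,interpolation=cv2.INTER_CUBIC)
cv2.imwrite('pics/w5z.png',(255*(im/255.)**0.5).astype(np.uint8))
g=grab_frame('side')[150:230,310:400,::-1]
cv2.imwrite('pics/s5.png',(255*(cv2.resize(g,None,fx=7,fy=7,interpolation=cv2.INTER_CUBIC)/255.)**.6).astype(np.uint8))
E
```

```text
8.9 [ 0.57291007 -0.03559246  0.12764859] [-7.39355302 -9.39242823 16.35303168] [-1.96521311  1.63374639  0.01789054] [319.63402087 258.63253846]
[[-0.0017 -0.303  -0.953 ]
 [-0.0053 -0.953   0.303 ]
 [-1.      0.0056  0.    ]]
```

View pics/w5z.png

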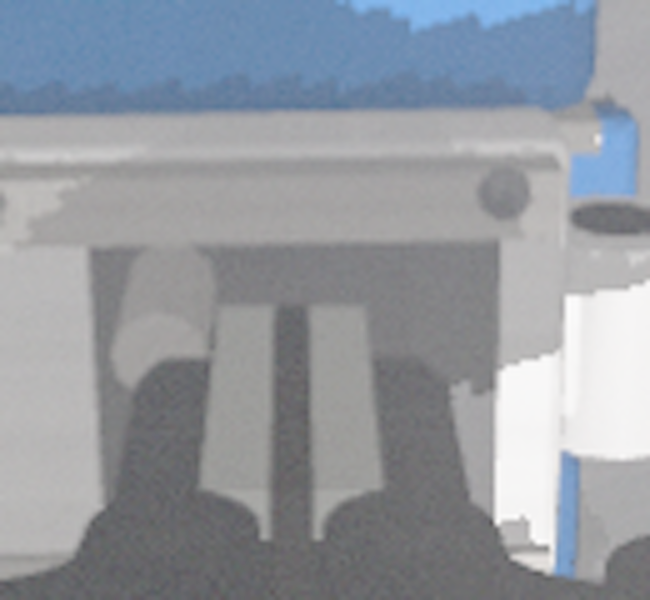

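View pics/s5.png

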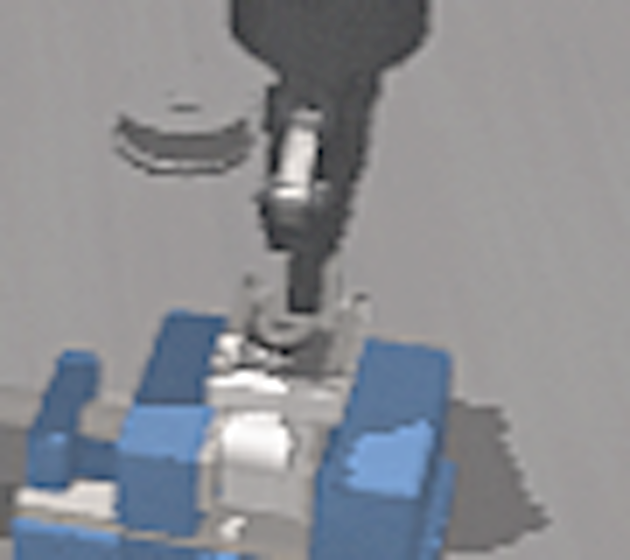

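```bash
python3 - <<'E'
from h import *
import pickle
p=pickle.load(open('w5.pkl','rb'))
T=np.array([.57291,-.03559,.12765]);y=np.array([.301,.954,0]);x=np.array([.954,-.301,0])
f=lambda u,v:(260+u/5,180+v/5)
for n,q,z in(('pin c',(160,345),.135),('pinR',(212,345),.135),('pinL',(110,345),.135),('tipL',(216,304),T[2]),('tipR',(366,304),T[2])):
  P=onz(p,f(*q),z);print(n,P,(P-T)@x,(P-T)@y)
# pixel where finger front face left edge lies at pin-top height
for dx in (8,9): print(f'{dx}',(proj(p,T+np.array([0,0,.0075])+dx*1e-3*x+7e-3*y)-[260,180])*5)
E
```

```text
pin c [ 0.58462715 -0.02631279  0.135     ] 0.008385721276070639 0.012377324444190057
pinR [ 0.58321743 -0.03072699  0.135     ] 0.00836952589013639 0.007741850158625552
pinL [ 0.58598084 -0.02206487  0.135     ] 0.00839851802159802 0.016837301871304413
tipL [ 0.58396555 -0.0310593   0.12765   ] 0.00918325677232629 0.0076500112510569365
tipR [ 0.57969601 -0.04437598  0.12765   ] 0.009118433464371085 -0.006339236139971156
8 [220.26839136 349.42073764]
9 [220.10094134 339.10485164]
```

The pin hasn't moved and the plate isn't touched yet. The tip is just sticking on the button by friction. I'll ease the press slightly and keep loading sideways in small steps, taking out some x.

```bash
python3 -m handwheel '[-0.001,0,0.0008,0,0,0,255]' | grep -E 'pos|force'; for i in 1 2 3 ; do python3 -m handwheel '[-0.0005,0.0012,0.0002,0,0,0,255]' | grep -E 'pos|force'; done
```

```text
tool_pos: [0.5727, -0.0356, 0.1277]
force: [-4.5, -8.5, 11.0]
tool_pos: [0.5728, -0.0354, 0.1277]
force: [-3.5, -9.4, 11.6]
tool_pos: [0.5731, -0.0344, 0.1278]
force: [-2.8, -7.5, 9.6]
tool_pos: [0.5731, -0.0342, 0.1278]
force: [-2.6, -8.8, 9.5]
```

```bash
python3 -m handwheel '[0,0.0012,-0.0004,0,0,0,255]' | grep -E 'pos|force'; for i in 1 2 3 ; do python3 -m handwheel '[0.0002,0.0012,-0.0001,0,0,0,255]' | grep -E 'pos|force'; done
```

```text
tool_pos: [0.5731, -0.0341, 0.1277]
force: [-2.7, -10.1, 11.1]
tool_pos: [0.5732, -0.034, 0.1278]
force: [-3.3, -10.1, 12.0]
tool_pos: [0.5732, -0.0339, 0.1277]
force: [-3.4, -11.4, 12.1]
tool_pos: [0.5733, -0.0336, 0.1278]
force: [-3.5, -12.2, 11.8]
```

```bash
for i in 1 2 3 4; do python3 -m handwheel '[0.0002,0.0012,0.0001,0,0,0,255]' | grep -E 'pos|force'; done
```

```text
tool_pos: [0.5735, -0.0329, 0.1278]
force: [-2.1, -9.6, 11.3]
tool_pos: [0.5737, -0.0322, 0.1278]
force: [-1.7, -9.6, 9.6]
tool_pos: [0.5738, -0.0316, 0.1278]
force: [-1.9, -11.0, 9.9]
tool_pos: [0.574, -0.031, 0.1278]
force: [-0.9, -10.6, 10.0]
```

```bash
for i in 1 2 3 4 5; do python3 -m handwheel '[0.0004,0.0012,0,0,0,0,255]' | grep -E 'pos|force'; done
```

```text
tool_pos: [0.5741, -0.0306, 0.1278]
force: [-1.0, -10.3, 9.9]
tool_pos: [0.5741, -0.0305, 0.1278]
force: [-2.5, -11.4, 10.9]
tool_pos: [0.5744, -0.0297, 0.1278]
force: [-1.4, -10.0, 9.5]
tool_pos: [0.5746, -0.0291, 0.1278]
force: [-2.5, -9.7, 10.2]
tool_pos: [0.5747, -0.0287, 0.1278]
force: [-2.4, -11.0, 9.5]
```

```bash
python3 - <<'E'
from h import *
import pickle
s=state();p=camera_params('wrist');im=grab_frame('wrist')[:,:,::-1]
pickle.dump(p,open('w6.pkl','wb'));cv2.imwrite('pics/w6.png',im)
T=s['tool_pos'];print(s['time'],T,s['force'])
im=cv2.resize(im[180:300,260:390],None,fx=5,fy=5,interpolation=cv2.INTER_CUBIC)
cv2.imwrite('pics/w6z.png',(255*(im/255.)**0.5).astype(np.uint8))
E
```

```text
11.125 [ 0.57468867 -0.02866588  0.12779262] [ -2.39573052 -11.04368595   9.52036985]
```

View pics/w6z.png

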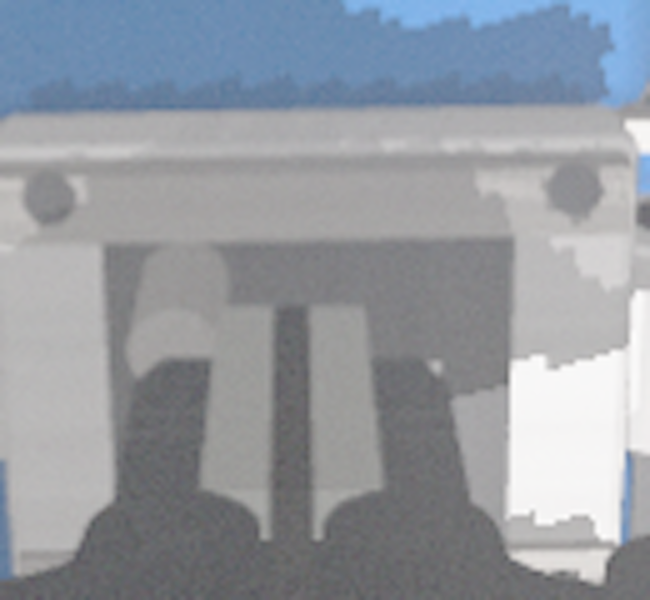

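The plate is following: its right edge is now at 510 against the deck edge at 630, about 5 mm more gap. I'll continue.

```bash
for i in 1 2 3 4 5 6; do python3 -m handwheel '[0.0004,0.0012,-0.0001,0,0,0,255]' | grep -E 'pos|force'; done
```

```text
tool_pos: [0.5747, -0.0286, 0.1278]
force: [-2.1, -10.4, 11.0]
tool_pos: [0.5749, -0.0283, 0.1278]
force: [-2.8, -10.8, 11.1]
tool_pos: [0.575, -0.0278, 0.1278]
force: [-2.8, -10.3, 10.7]
tool_pos: [0.5752, -0.0273, 0.1277]
force: [-4.1, -11.7, 10.6]
tool_pos: [0.5753, -0.0269, 0.1277]
force: [-4.1, -11.6, 11.2]
tool_pos: [0.5755, -0.0261, 0.1277]
force: [-3.6, -11.3, 11.9]
```

```bash
for i in 1 2 3 4 5 6; do python3 -m handwheel '[0.0003,0.0012,0,0,0,0,255]' | grep -E 'pos|force'; done
```

```text
tool_pos: [0.5755, -0.0261, 0.1277]
force: [-3.1, -11.7, 12.8]
tool_pos: [0.5758, -0.0251, 0.1277]
force: [-3.5, -11.0, 11.3]
tool_pos: [0.5759, -0.0249, 0.1277]
force: [-3.2, -11.9, 11.7]
tool_pos: [0.5761, -0.024, 0.1277]
force: [-1.9, -9.5, 11.3]
tool_pos: [0.5762, -0.0237, 0.1277]
force: [-2.4, -10.7, 11.7]
tool_pos: [0.5765, -0.0228, 0.1277]
force: [-2.0, -8.9, 10.2]
```

```bash
for i in 1 2 3 4; do python3 -m handwheel '[0.0004,0.0012,0,0,0,0,255]' | grep -E 'pos|force'; done
```

```text
tool_pos: [0.5766, -0.0225, 0.1277]
force: [-3.0, -10.2, 11.1]
tool_pos: [0.5766, -0.0224, 0.1277]
force: [-2.5, -11.0, 11.7]
tool_pos: [0.5767, -0.0222, 0.1277]
force: [-2.8, -11.0, 10.7]
tool_pos: [0.5767, -0.0221, 0.1276]
force: [-3.5, -12.6, 11.6]
```

```bash
for i in 1 2 ; do python3 -m handwheel '[0.0003,0.0012,0.0001,0,0,0,255]' | grep -E 'pos|force'; done;python3 - <<'E'
from h import *
import pickle
s=state();p=camera_params('wrist');im=grab_frame('wrist')[:,:,::-1]
pickle.dump(p,open('w7.pkl','wb'));cv2.imwrite('pics/w7.png',im)
T=s['tool_pos'];print(s['time'],T,s['force'])
im=cv2.resize(im[170:300,250:400],None,fx=4.5,fy=4.5,interpolation=cv2.INTER_CUBIC)
cv2.imwrite('pics/w7z.png',(255*(im/255.)**0.5).astype(np.uint8))
E
```

```text
tool_pos: [0.5767, -0.0221, 0.1277]
force: [-3.8, -13.2, 10.8]
tool_pos: [0.5767, -0.022, 0.1277]
force: [-4.4, -14.3, 11.9]
13.425 [ 0.57674488 -0.02201529  0.12767547] [ -4.42812568 -14.2515776   11.91099215]
```

View pics/w7z.png

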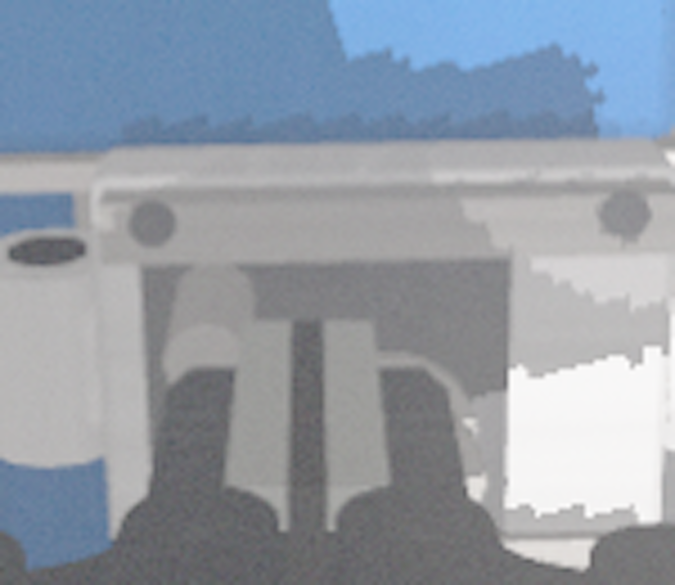

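```bash
python3 - <<'E'
from h import *
import pickle
y=np.array([.301,.954,0]);x=np.array([.954,-.301,0]);A=np.array([.5645,-.0278,0])
def rep(pk,ox,oy,k,pts):
  p=pickle.load(open(pk,'rb'))
  for n,u,v,z in pts:
    P=onz(p,(ox+u/k,oy+v/k),z);print(pk,n,(P-A)@x*1e3,(P-A)@y*1e3)
rep('w2.pkl',260,150,7,[('pin',300,260,.135),('plateL',230,230,.1156),('plateR',625,230,.1156),('deckL',65,105,.1196),('deckR',690,105,.1196)])
rep('w7.pkl',250,170,4.5,[('pin',209,362,.135),('plateL',143,290,.1156),('plateR',510,290,.1156),('deckL',98,190,.1196)])
E
```

```text
w2.pkl pin 17.545437828027932 7.527871269115017
w2.pkl plateL 16.019397460397325 15.692294851532344
w2.pkl plateR 16.02436101748447 -25.29823225983013
w2.pkl deckL 29.847155007411097 31.735140202194653
w2.pkl deckR 29.835681750735798 -31.13410817068611
w7.pkl pin 17.580425475553294 19.594220349995986
w7.pkl plateL 17.509129434542373 28.045395056074405
w7.pkl plateR 17.200185110370242 -13.014029742354111
w7.pkl deckL 30.5817854691275 31.996108758629244
```

The pin has moved 12.07 mm and the side force is rising, so the plate is on its end stop. I'll unload sideways, then lift.

```bash
python3 -m handwheel '[-0.001,-0.004,0,0,0,0,255,-0.002,-0.008,0,0,0,0,255,-0.0036,-0.013,0,0,0,0,255,-0.0036,-0.013,0,0,0,0,255]'|grep -E 'pos|force'; python3 -m handwheel '[0,-0.002,0.002,0,0,0,255,0,-0.004,0.004,0,0,0,255,0,-0.004,0.006,0,0,0,255,0,-0.004,0.009,0,0,0,255,0,-0.004,0.013,0,0,0,255]'|grep -E 'pos|force'
```

```text
tool_pos: [0.5764, -0.0225, 0.1278]
force: [-0.2, -4.1, 8.9]
tool_pos: [0.5745, -0.0218, 0.131]
force: [-0.6, -1.5, -0.2]
```

```bash
python3 -m handwheel '[0,0,0.02,0,0,0,255,0,0,0.07,0,0,0,255,0,0,0.15,0,0,0,255,-0.03,0,0.2,0,0,0,255,-0.03,0,0.2,0,0,0,255]';python3 - <<'E'
from h import *
import pickle
s=state();p=camera_params('wrist');im=grab_frame('wrist')[:,:,::-1]
pickle.dump(p,open('w8.pkl','wb'));cv2.imwrite('pics/w8.png',im)
print(s['time'],s['tool_pos'],s['force'])
im=cv2.resize(im[130:260,240:390],None,fx=5,fy=5,interpolation=cv2.INTER_CUBIC)[:600]
cv2.imwrite('pics/w8z.png',(255*(im/255.)**0.5).astype(np.uint8))
cv2.imwrite('pics/top8.png',grab_frame('top')[:,:,::-1])
E
```

```text
time: 15.22
tool_pos: [0.5638, -0.0212, 0.2135]
orientation: [-2.801, 1.567, 0.036]
force: [-0.3, 0.1, -1.6]
finger_gap: 0.0001
15.225 [ 0.56376476 -0.02117353  0.21350879] [-0.315996    0.14310634 -1.61663049]
```

View pics/w8z.png

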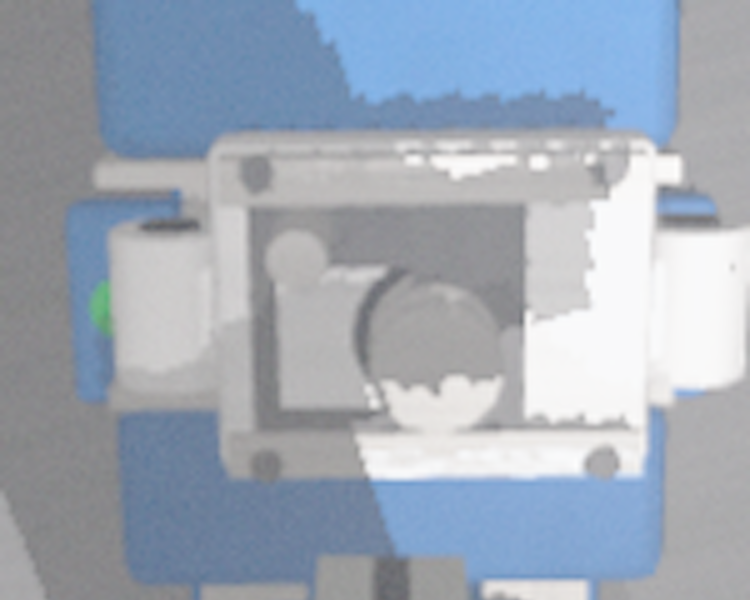

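View pics/top8.png

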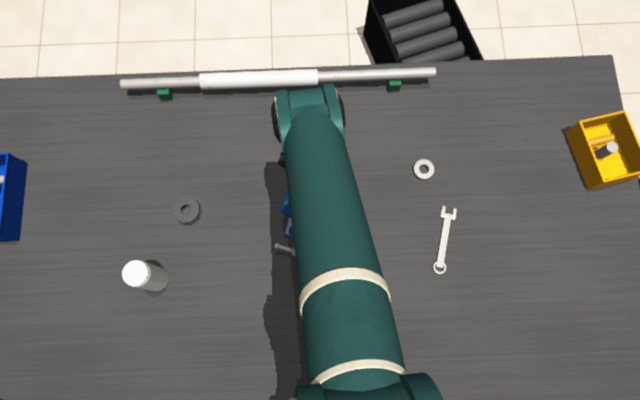

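```bash
python3 - <<'E'
from h import *
import pickle
y=np.array([.301,.954,0]);x=np.array([.954,-.301,0]);A=np.array([.5645,-.0278,0])
p=pickle.load(open('w8.pkl','rb'))
for n,u,v,z in [('pin',297,257,.135),('plateL',250,230,.1156),('plateR',525,230,.1156),('btn@130',437,360,.130),('btn@141',437,360,.1405)]:
    P=onz(p,(240+u/5,130+v/5),z);print(n,((P-A)@x*1e3).round(1),((P-A)@y*1e3).round(1))
E
```

```text
pin 17.2 19.7
plateL 17.0 27.8
plateR 17.0 -13.1
btn@130 1.0 0.3
btn@141 4.1 0.5
```

The pin is at y = 19.7 mm, which is 12 mm of travel. The button is on its axis at the lowered height of z≈0.130, which also fits the unloading during the lift. The bystanders haven't moved. Handing in.

```bash
python3 -c "
from station import *
print(finish_job())"
```

```text
the job is handed in; nothing more can be done
None
```

I pressed the plunger to its stop with the shut fingers, slid the lock plate across by its thumb pin while holding it down, then backed off and lifted clear. The job is handed in at about 15.3 s of the 51 s allowed. The hand-in gave no verdict.

- **Press:** the fingers touched the button at z ≈ 0.1405 m and reached the stop at z ≈ 0.1276 m. The highest reading there was about 18 N upwards, about 20 N in all, against the 30 N limit.
- **Slide:** the fingertips stuck on the button at first, so I eased the press and loaded sideways in 0.5 mm steps. Sideways force peaked at about 15 N at the end stop. That total includes friction on the button, so the force on the plate was lower than its 20 N limit.
- **Plate, after lifting:** in the wrist picture, the pin is 12.2 mm from where it started, and the plate edges agree to within about 0.3 mm. That is full travel to the end stop.
- **Plunger, after lifting:** the button still sits low, at z ≈ 0.130 m, about 2 mm up from the stop. That is what a trapped plunger should show. It is inferred from one wrist view, with about 1 mm left over across the rails.
- **Clearance:** the fingers were about 80 mm above the button with nothing touching them. The pulley, wrench, can and bearing look unmoved in the top view.

No check failed. The camera views disagreed with each other by about 2–3 mm, so I took the button height from touch.

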